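Run the index wheel round and pin it

ROBOT

A 6-joint arm with a two-finger parallel gripper is mounted at the origin on a cart in front of the work surface, level with it; the furniture and walls round the work are solid. World frame = base frame: x ahead of the robot, y to its left, z up, the work surface at z = 0. Lengths are in m, angles in rad, forces in N, time in s.
With the tool pointing down it reaches from about 0.25 to 0.775 m from the base axis. Payload 4 kg.
Tool frame: the origin (TCP) lies at the very end of the fingers, on their centre line; the grasp point (between the pads) lies 19 mm behind it; z points along the fingers, y is the line along which they close (so a half turn about z gives the same grasp; the last joint's range is limited). The gripper opens to 94 mm and grips with 3 to 60 N. Pads are 16 mm wide; open, the fingers measure 119 mm over their backs; the gripper's body (75 mm by 177 mm) begins 78 mm behind the grasp point.
Start: joints at [1.104, 0.087, 1.371, -0, 1.684, -0.103], TCP at [0.196, 0.514, 0.206] pointing down, gripper open.
Joint ranges: [-3.1, 3.1], [-0.76, 2.03], [0.27, 2.55], [-1.08, 4.22], [0.17, 2.65], [-2.57, 2.57]. Speed limits (rad/s): [2.79, 2.79, 3.14, 3.14, 3.14, 3.14].

INTERFACE

Orientations are given as a unit quaternion [x, y, z, w].
In Python, from station import bot, vision, ticket gives the robot as it stands. The module is installed in compiled form; this text tells all that it offers.
- The arm moves only by the shell command python3 -m jog 'ROWS' [FORCE]. ROWS is JSON, a list that holds one entry, the list of rows, each a list of 7 numbers: the gripper command: -1 is fully open, 1 is shut, values between are in proportion, then the shift along the tool's x, y, z in mm, then the turn, a rotation vector about the tool's x, y, z in degrees. In form: [[[hand, dx, dy, dz, rx, ry, rz], ...]]. A call has 1 to 5 rows; each row shifts and turns the commanded pose from where the row before left it, along the tool's axes as they then stand; what a row does not reach is not made up. A row lasts 1/10 s, in which the tool goes at most 50 mm and 8.59 degrees, less where a joint would pass 70% of its speed; a pose out of reach is approached as far as the arm can. A call with a gripper value outside its range is refused whole. The fingers move at their own pace and stop on an object; FORCE is the grip in N (left out, the last holds). Time passes only in rows, so rows that do not move let the fingers close. It gives the time, the measured TCP pose, the force, the opening and the grip force at its end, in the units of the state.
- bot.get_state(): the state, without advancing time (a new reading comes with each control period).
- vision.snapshot(name): name is "side" or "top" or "wrist"; returns a dict with "image" (400x640x3 uint8, red, green, blue), "intrinsics" (3x3 intrinsics, pixels), "position" and "orientation" of the camera in the world. Camera axes: x right, y down, z forward; pixel columns grow to the right and rows downward; lengths in m; the calibration is good to about 2 mm. A picture is of the moment at which its call begins. There is no depth.
- ticket.sign_off(): hands the job in; it is judged then, once.
The state is a dict: "time": time; "joint_positions": joint angles; "dq": joint speeds; "joint_torque": joint torques, N m; "position": TCP position; "orientation": TCP orientation; "contact_force": force on the tool from outside, world axes, zero at the start; "ft_torque": the same for the moment, N m; "gripper_width": finger opening in m; "gripper_force": force on a finger pad.
Only numpy, scipy, OpenCV 4.12 (cv2) and the standard library are available. Lean on these libraries where they do the work, as an engineer would, in place of code of your own. Each camera call takes 0.05 s, during which the arm holds its last target. There are 200 camera calls.

TASK

Using its crank knob, turn the index wheel counter-clockwise (seen from above) until its lug has passed under the overhanging arm once, made a full further turn, and stands right under the arm's bushing for the second time. Then take the longer of the two pins out of its stand and thread it from above through the arm's bushing and on through the wheel's bushing, until its tip shows clearly below the wheel's bushing but stays off the foot plate. Finish still gripping the pin's head and holding it there, spanning both bushings; leave the shorter pin and the other things alone.

Things in the scene. Friction and masses are not known exactly. Their poses are not given: they have to be found in the camera images.
- fixture: Grey indexing fixture, fixed. Origin: on the wheel's vertical axis, at the worktop. z up; x points from that axis to the arm's bushing and the post behind it. Foot plate 12 mm thick, x -90..172, y -65..65 mm. The post (x 134..158, y -22..22 mm) carries an overhanging arm, top at 126 mm, with a brass bushing (24 mm outside, z 108..130 mm) at x = 92 mm; gusset below the arm at x 117..137 mm.
- upper_bush (a point): Centre of the top mouth of the arm's bushing (fixture x 92, y 0, z 130 mm); hole 13.5 mm, 22 mm deep, axis vertical.
- wheel (a joint): Angle of the index wheel (aluminium disc 128 mm across, top z = 62 mm, with a 28 mm wide lug), rad, growing counter-clockwise seen from above. At 0 and at 6.283 the lug is right under the arm's bushing; it starts between -1.4 and -0.3 and is to end at 6.283. Slight friction (0.04 N m): it stays where it is left. Stops at -2.5 and 8.0 are out of the way.
- lower_bush (a point): Centre of the top mouth of the brass bushing in the wheel's lug, z = 66 mm, 92 mm from the wheel's axis; hole 13.5 mm, open at both ends, z 50..66 mm, 24 mm outside. Turns with the wheel. Below it is free space down to the foot plate's top at z = 12 mm.
- knob_mid (a point): Middle of the grip of the black crank knob on the wheel, z = 86 mm: an upright round handle 16 mm thick, z 66..106 mm, 42 mm from the wheel's axis, directly across the axis from the lug. It revolves freely on its own axis, so a gripper can hold it and lead it round without turning the wrist.
- long_pin: The longer steel pin, loose, upright in its stand: 161 mm in all, 0.1 kg. Origin: centre of the tip (lower end); z runs along the pin up to the head. Shaft 10 mm thick and 125 mm long, the last 10 mm tapering to 5 mm at the tip; then a collar 26 mm wide and 5 mm thick, then a round head 20 mm thick and 31 mm long to take hold of.
- pin_head (a point): Middle of the longer pin's head, 145 mm from the tip along its axis; 20 mm thick. The place to grip it.
- long_stand: Grey block 56 x 56 x 51 mm, fixed, with an upright 12 mm hole 45 mm deep in which the longer pin stands (its tip is at z = 6 mm). Origin: centre of the underside. It may stand at either of the two stand places.
- short_pin: The shorter steel pin, of the same shape, but with a shaft of only 80 mm (116 mm in all), standing in an equal block. To be left alone.
- multimeter: Bystander: multimeter lying on its back, 142 x 70 x 41 mm; origin at the centre of its underside.
- flux_bottle: Bystander: small dropper bottle standing, 33 mm across, 96 mm tall; origin at the centre of its underside.
- hex_driver: Bystander: small screwdriver lying flat, 22 x 128 x 23 mm.

How it is judged:
By the outcome, as a careful person would: the job done as asked, in the order asked, and still so for the second after the job is handed in, while the arm keeps its last pose, push and grip.
It also fails if it takes over 72 s, if anything falls off the work surface, if the arm or the gripper's body presses on something with over 40 N, if the wrist force passes 120 N, or if a joint passes its speed limit or range.

## Working session

There is one attempt and no reset: what is moved stays moved. The work goes in short steps, Python scripts to look and compute and a shell command to move; the robot and the scene stay as the last step left them, time stands still between calls to the robot, and variables do not carry over. Pictures are saved under pics/ and viewed, at most 10 in all, crops included, and the job is handed in when it is done.

```bash
mkdir -p pics; cat > h.py <<'E'
import numpy as np, cv2, pickle
from scipy.spatial.transform import Rotation as R
from station import bot, vision
def snap(n, fn):
    s=vision.snapshot(n); cv2.imwrite(f'pics/{fn}.png', s['image'][:,:,::-1]); pickle.dump(s,open(f'pics/{fn}.pkl','wb')); return s
def load(fn): return pickle.load(open(f'pics/{fn}.pkl','rb'))
def ray(s,u,v):
    d=np.linalg.inv(s['intrinsics'])@[u,v,1.]; d=R.from_quat(s['orientation']).apply(d); return np.array(s['position']),d/np.linalg.norm(d)
def onz(s,u,v,z):
    p,d=ray(s,u,v); return p+d*(z-p[2])/d[2]
def proj(s,P):
    c=R.from_quat(s['orientation']).inv().apply(np.array(P)-s['position']); q=s['intrinsics']@c; return q[:2]/q[2]
E
python3 - <<'E'
from h import *
for n in('top','side'):
    s=snap(n,n+'0'); print(n,s['position'],s['orientation'],s['intrinsics'].tolist() if hasattr(s['intrinsics'],'tolist') else s['intrinsics'])
print(bot.get_state())
E
```

```text
top [ 0.28696772 -0.01122072  1.49492811] [ 0.70970906 -0.69849331  0.06552885 -0.06423481] [[500.69186825572376, 0.0, 318.67113899003243], [0.0, 500.69186825572376, 201.02278020910367], [0.0, 0.0, 1.0]]
side [0.98122494 0.78983515 0.81017736] [ 0.22831947  0.86612563 -0.4332301  -0.10004143] [[455.5791644485602, 0.0, 325.8203535262811], [0.0, 455.5791644485602, 204.41442170953778], [0.0, 0.0, 1.0]]
{'time': 0.1, 'joint_positions': array([ 1.10387731e+00,  8.78957345e-02,  1.37204163e+00,  1.60842640e-05,
        1.68359029e+00, -1.03119105e-01]), 'dq': array([-0.00110643, -0.00084551, -0.00455405, -0.00135422,  0.00115416,
        0.00099858]), 'joint_torque': array([ 1.53066791e-03, -3.41255915e+01, -3.03299546e+01,  7.19166733e-02,
        3.05754715e-02, -8.68819461e-05]), 'position': array([0.19550233, 0.51357949, 0.20444441]), 'orientation': array([ 1.80897540e-01,  9.83501471e-01, -9.26217216e-04, -2.79706094e-04]), 'contact_force': array([-0.3537973 , -0.01801022, -0.15742384]), 'ft_torque': array([ 0.01792132, -0.00691204, -0.02337321]), 'gripper_force': 0.0, 'gripper_width': 0.09387149541649872}
```

View pics/top0.png

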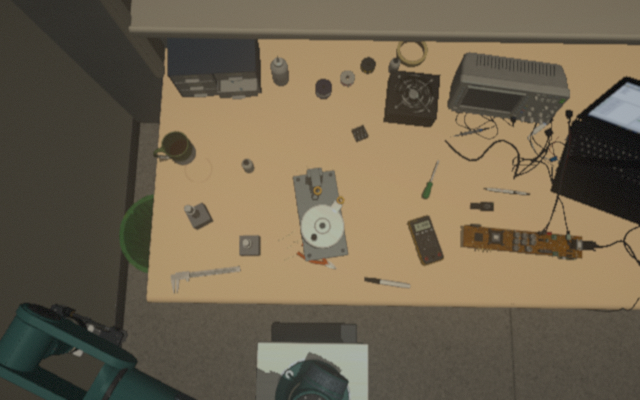

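View pics/side0.png

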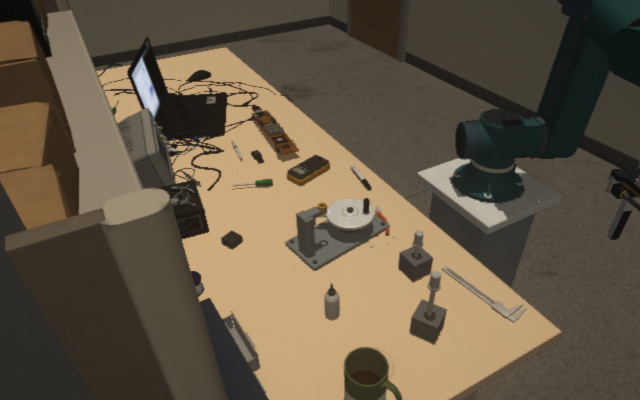

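Top view: fixture near (320,215), arm bushing at (317,190), knob at (313,238), lug bushing at (340,200), stands at (198,215) and (250,245). In the side view the pin at (434,290) stands taller than the one at (418,245). I'll zoom in.

```bash
python3 - <<'E'
from h import *
t=load('top0')['image'];s=load('side0')['image']
def c(im,x,y,w,h,k): return cv2.resize(im[y:y+h,x:x+w],None,fx=k,fy=k,interpolation=cv2.INTER_CUBIC)
a=np.hstack([c(t,285,160,70,110,5)[:550],c(t,175,190,90,110,5)])  #350+450
cv2.imwrite('pics/c1.png',a[:,:,::-1])
b=np.hstack([c(s,280,190,115,80,4),c(s,395,225,85,80,4)])
b2=c(s,390,225,80,120,4)
bb=np.hstack([cv2.copyMakeBorder(c(s,280,190,115,80,4),0,160,0,0,0),b2])
cv2.imwrite('pics/c2.png',bb[:,:,::-1])
S=load('top0')
for n,u,v,z in[('wheel',322,226,.062),('armb',317,190,.13),('lug',340,200,.066),('knob',313,238,.106),('st1',198,215,.051),('st2',250,245,.051)]: print(n,onz(S,u,v,z))
E
```

```text
wheel [ 0.48020883 -0.02250044  0.062     ]
armb [ 0.57181325 -0.00659019  0.13      ]
lug [ 0.55660104 -0.07364443  0.066     ]
knob [0.44021749 0.00240735 0.106     ]
st1 [0.50820263 0.33940031 0.051     ]
st2 [0.42312179 0.18430515 0.051     ]
```

View pics/c1.png

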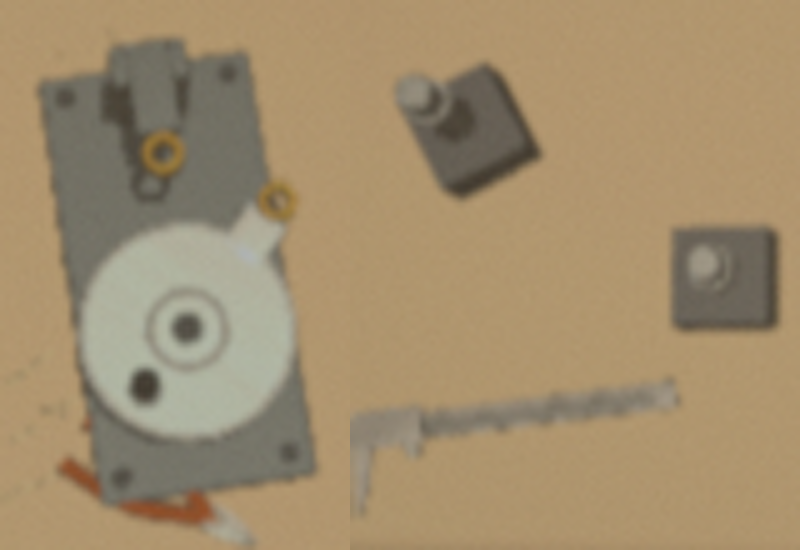

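View pics/c2.png

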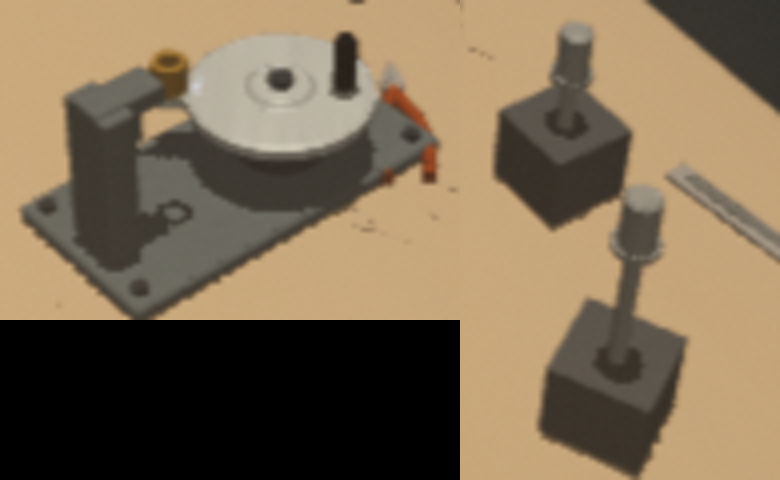

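Crops: arm bushing at top px (317.0,190.2), lug bushing (340.0,199.8), wheel centre (322,225.3), knob (313.6,236.8). The long pin is in the stand at (198,215), head top about (188,208). Next step is to refine these with masks.

```bash
cat > m.py <<'E'
from h import *
def blobs(mask,amin=15):
    n,l,st,c=cv2.connectedComponentsWithStats(mask.astype(np.uint8)); return [(c[i].round(2),st[i].tolist()) for i in range(1,n) if st[i,4]>=amin]
def brass(im):
    h=cv2.cvtColor(im,cv2.COLOR_RGB2HSV); return cv2.inRange(h,(12,150,60),(28,255,255))>0
def roi(m,x,y,w,h):
    o=np.zeros_like(m);o[y:y+h,x:x+w]=m[y:y+h,x:x+w];return o
E
python3 - <<'E'
from m import *
S=load('top0');im=S['image'];h=cv2.cvtColor(im,cv2.COLOR_RGB2HSV)
print('brass',blobs(roi(brass(im),300,175,60,40),8))
white=roi(cv2.inRange(h,(0,0,140),(180,60,255))>0,290,195,65,60)
print('white',blobs(white))
dark=roi(im.max(2)<70,300,205,40,40); print('dark',blobs(dark,6))
head=roi(cv2.inRange(h,(0,0,110),(180,70,255))>0,178,195,35,35); print('head',blobs(head,6))
T=load('side0');im2=T['image'];h2=cv2.cvtColor(im2,cv2.COLOR_RGB2HSV)
print('sbrass',blobs(roi(brass(im2),300,190,60,40),8))
head=roi(cv2.inRange(h2,(0,0,100),(180,70,255))>0,415,262,35,50); print('shead',blobs(head,6))
print(im[206:212,184:196].max(2)); print(im2[268:292,424:444].max(2))
E
```

```text
brass []
white [(array([322.83, 224.65]), [300, 201, 44, 47, 1462])]
dark []
head [(array([188.56, 209.35]), [184, 205, 12, 14, 71]), (array([191.29, 223.  ]), [190, 220, 4, 7, 7])]
sbrass [(array([322.06, 206.57]), [318, 203, 9, 10, 54])]
shead [(array([446.2 , 269.41]), [442, 266, 8, 9, 41]), (array([435.69, 274.36]), [431, 271, 10, 8, 59]), (array([428.79, 285.36]), [428, 282, 3, 7, 14]), (array([437.38, 287.54]), [433, 284, 8, 6, 13])]
[[153 143 142 142 144 141 136 135 149 151 134 117]
 [144 137 142 146 147 144 131 110 120 133 119 104]
 [142 138 143 147 147 145 126  97  96 116 117 105]
 [147 140 144 147 146 143 123  92  85 104 113 101]
 [146 134 139 138 138 133 113  88  85 103 116  98]
 [154 130 120 118 116 112  94  82  93 115 115  90]]
[[ 57  57  56  58  56  57  71 142 185 196 197 197 197 197 197 196 194 171
  157 158]
 [ 58  57  56  57  56  58  77 162 193 196 196 197 196 196 197 197 192 153
  128 144]
 [ 58  58  57  57  56  59  89 166 191 193 193 191 193 194 196 197 196 188
  149 121]
 [ 57  56  56  57  56  60  93 161 171 170 170 167 167 177 186 192 196 196
  190 159]
 [ 58  56
[... 991 characters left out ...]
 171 195
  197 196]
 [198 197 195 164 137 101  77  78  78  79  80  82  81  81  82 116 172 193
  198 198]
 [198 198 195 163 143 107  79  77  79  78  80  82  83  80  83 116 157 188
  196 197]
 [197 198 193 151 135 114  85  78  78  80  81  82  82  80  83 115 143 181
  197 197]
 [198 199 194 164 130 128 108  86  79  81  82  82  82  83  94 131 166 190
  197 198]
 [198 197 198 189 143 107 116  99  82  89  86  90  87  94 121 129 158 188
  196 197]
 [198 198 197 196 176 134  98  90  89 112 101 110 104 113 118 129 173 195
  197 197]
 [197 198 198 198 197 187 132  87  82  86  85  90  96 109 139 177 195 197
  198 197]
 [198 198 198 199 198 193 142  88  80  81  85 108 138 162 184 195 197 197
  197 197]]
```

```bash
python3 - <<'E'
from m import *
S=load('top0');T=load('side0')
def tri(a,b):
    p,d=ray(S,*a);q,e=ray(T,*b)
    s=np.linalg.lstsq(np.c_[d,-e],q-p,rcond=None)[0]; A=p+s[0]*d;B=q+s[1]*e; return ((A+B)/2).round(4),(A-B).round(4)
print('pinhead top',tri((187,208.3),(434.8,273.5)),onz(S,187,208.3,.167),onz(T,434.8,273.5,.167))
st=lambda c:((np.array(c)+.5)/5-.5+[285,160])
sd=lambda c:((np.array(c)+.5)/4-.5+[280,190])
w=onz(S,*st((187,329)),.062);a=onz(S,*st((162,153)),.13);l=onz(S,*st((277,201)),.066);k=onz(S,*st((145,386)),.106)
print('w',w,'a',a,'l',l,'k',k)
print('a side',onz(T,*sd((169,61)),.13),'w side',onz(T,*sd((280,84)),.062),'knob side',onz(T,*sd((346,36)),.106))
n=np.linalg.norm; print(n((a-w)[:2])*1e3,n((l-w)[:2])*1e3,n((k-w)[:2])*1e3)
an=lambda v:np.degrees(np.arctan2(v[1],v[0]))
print(an(a-w),an(l-w),an(w-k))
# stand top
h=cv2.cvtColor(S['image'],cv2.COLOR_RGB2HSV)
for c in [(66,73),(487,65),(540,155),(462,197),(431,150)]: pass
E
```

```text
pinhead top (array([0.5096, 0.341 , 0.1658]), array([-0.0024,  0.0023,  0.0002])) [0.50816078 0.34185987 0.167     ] [0.51170702 0.34077037 0.167     ]
w [ 0.48195304 -0.0224753   0.062     ] a [ 0.57124468 -0.00659942  0.13      ] l [ 0.55719212 -0.0736398   0.066     ] k [0.44359624 0.00079627 0.106     ]
a side [ 0.57299372 -0.00636258  0.13      ] w side [ 0.48060442 -0.02597306  0.062     ] knob side [0.44715477 0.00059542 0.106     ]
90.6920057462883 90.987493950341 44.864355312474046
10.081723477748241 -34.21670889617799 -31.245718919014703
```

```bash
cat >> h.py <<'E'
def to(x,y,z):
    s=bot.get_state(); r=R.from_quat(s['orientation']); print('t',round(s['time'],2),'pos',(s['position']*1e3).round(1),'F',np.round(s['contact_force'],1),'w',round(s['gripper_width']*1e3,1),'gf',round(s['gripper_force'],1),'tool shift mm',(r.inv().apply(np.array([x,y,z])-s['position'])*1e3).round(1),'tilt',r.as_matrix()[:,2].round(4),'y',r.as_matrix()[:,1].round(4)); 
E
python3 -c "
from h import *
to(.446,-.001,.2)"
```

```text
t 0.1 pos [195.5 513.6 204.4] F [-0.4 -0.  -0.2] w 93.9 gf 0.0 tool shift mm [-417.2 -391.8    5.1] tilt [-9.0e-04 -1.7e-03 -1.0e+00] y [ 0.3558  0.9346 -0.0019]
```

```bash
python3 -m jog '[[[0,-29.8,-28,0,0,0,0],[0,-29.8,-28,0,0,0,0],[0,-29.8,-28,0,0,0,0],[0,-29.8,-28,0,0,0,0],[0,-29.8,-28,0,0,0,0]]]'
python3 -m jog '[[[0,-29.8,-28,0,0,0,0],[0,-29.8,-28,0,0,0,0],[0,-29.8,-28,0,0,0,0],[0,-29.8,-28,0,0,0,0],[0,-29.8,-28,0,0,0,0]]]'
python3 -m jog '[[[0,-29.8,-28,0,0,0,0],[0,-29.8,-28,0,0,0,0],[0,-29.8,-28,0,0,0,0],[0,-29.8,-28,0,0,0,0],[0,0,0,0,0,0,0]]]'
python3 -c "
from h import *
to(.446,-.001,.2); s=snap('wrist','w1');print(s['position'],s['intrinsics'].tolist());print('knobpx',proj(s,[.446,-.001,.106]))"
```

```text
time: 0.6
position: [0.2853, 0.3285, 0.205]
orientation: [0.181, 0.984, -0.0, -0.0]
contact_force: [1.8, -0.1, 1.0]
gripper_width: 0.0575
gripper_force: 0.0
time: 1.1
position: [0.3747, 0.1447, 0.2051]
orientation: [0.181, 0.984, 0.0, -0.0]
contact_force: [0.8, -0.1, -0.3]
gripper_width: 0.047
gripper_force: 0.0
time: 1.6
position: [0.447, -0.0046, 0.2044]
orientation: [0.184, 0.983, -0.001, -0.001]
contact_force: [-0.7, 1.0, -0.5]
gripper_width: 0.0472
gripper_force: 0.0
t 1.6 pos [447.   -4.6 204.4] F [-0.7  1.  -0.5] w 47.2 gf 0.0 tool shift mm [2.2 3.  4.4] tilt [-0.0016 -0.0013 -1.    ] y [ 0.3616  0.9323 -0.0018]
[0.37802339 0.02366444 0.38306189] [[300.6426455322647, 0.0, 311.303477752383], [0.0, 300.6426455322647, 204.23492919242508], [0.0, 0.0, 1.0]]
knobpx [313.53707774 202.85256974]
```

View pics/w1.png

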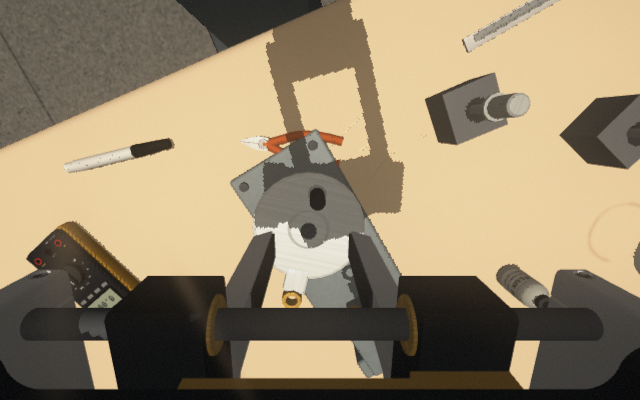

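Wrist view: knob at (317,186–211) with its top end near (317.5,204), hub hole (308,231), lug bushing (292,298), arm (hidden by the fingers) below. Predicted knob top was (313.5,203), so close.

```bash
python3 - <<'E'
from m import *
S=load('w1');im=S['image']
b=blobs(roi(im.max(2)<45,295,180,45,35),20);print(b)
print('hub',blobs(roi(im.max(2)<70,298,220,22,20),10), blobs(roi(brass(im),275,285,35,25),10))
print(im[180:214,308:328].max(2)[::2])
for n,u,v,z in [('ktop',317.5,203.5,.106),('hub',308,231,.062),('lug',291.5,298,.066)]: print(n,onz(S,u,v,z))
to(.446,-.001,.2)
E
```

```text
[(array([316.74, 198.78]), [310, 189, 15, 21, 259])]
hub [(array([307.98, 230.68]), [301, 224, 15, 15, 187])] [(array([291.23, 299.81]), [283, 292, 18, 16, 155])]
[[122 122 121 121 121 123 123 121 121 119 122 121 118 121 119 118 120 123
  125 125]
 [127 126 124 124 126 124 122 122 123 123 118 121 122 120 121 118 124 121
  122 120]
 [125 125 123 126 124 123 121 117 119 118 117 123 124 123 125 122 124 120
  121 122]
 [122 121 122 118 117 102  97 102 105 103 102 103 101 111 119 120 123 125
  124 125]
 [121 112  91  99  99  85  53  48  46  46  49  52  75  91  97 104 122 127
  126 126]
 [116  98  99  69  38  41  38  40  39  40  42  39  39  42  55  96  99 101
  122 124]
 [ 99  95  66  38  40  42  37  40  41  38  40  41  39  40  40  53  90 100
  113 121]
 [109  94  38  42  38  42  41  39  39  38  41  41  39  39  39  43  64 102
  113 122]
 [101  92  39  39  36  39  39  38  40  40  41  41  37  40  40  39  54  99
  115 125]
 [121 104  38  41  43  39  40  40  43  40  41  39  41  41  38  38  48  80
  122 126]
 [120  95  39  38  39  41  42  43  40  40  41  42  39  42  40  39  41  72
  121 123]
 [122 112  40  41  41  41  40  39  41  40  43  40  43  38  41  38  44  69
  122 121]
 [123 112  44  38  42  39  40  41  40  42  41  37  41  41  39  41  43  72
  124 122]
 [123 120  93  48  41  42  39  37  40  39  39  38  40  42  40  45  81 125
  125 122]
 [123 123 125 117  70  51  39  44  40  39  43  42  41  41  59  97 124 124
  121 121]
 [119 119 118 118 120 119 111  82  74  76  76  79  96 123 125 120 121 125
  124 125]
 [122 118 121 119 117 117 118 116 119 118 116 119 120 122 123 121 125 122
  125 124]]
ktop [0.44795477 0.00229425 0.106     ]
hub [ 0.4852713  -0.02257731  0.062     ]
lug [ 0.55560576 -0.07101857  0.066     ]
t 1.65 pos [446.2  -2.5 204.5] F [-0.8  0.8 -0.1] w 46.9 gf 0.0 tool shift mm [0.7 1.3 4.5] tilt [-2.1e-03  4.0e-04 -1.0e+00] y [ 3.598e-01  9.330e-01 -4.000e-04]
```

```bash
python3 -m jog '[[[0,0.5,2,20,0,0,0],[0,0,0,28,0,0,0],[0,0,0,28,0,0,0],[0,0,0,28,0,0,0],[0,0,0,26,0,0,0]]]'
python3 -m jog '[[[0,0,0,0,0,0,0],[0,0,0,0,0,0,0],[0.6,0,0,0,0,0,0],[0.9,0,0,0,0,0,0],[0.9,0,0,0,0,0,0]]]' 20
python3 -m jog '[[[0.9,0,0,0,0,0,0],[0.9,0,0,0,0,0,0],[0.9,0,0,0,0,0,0]]]'
python3 - <<'E'
from m import *
to(.4465,.0005,.074)
s=snap('top','t2');im=s['image']
c=cv2.resize(im[160:270,285:355],None,fx=5,fy=5,interpolation=cv2.INTER_CUBIC);w=snap('wrist','w2')['image']
cv2.imwrite('pics/c3.png',np.hstack([c,cv2.resize(w[150:370,150:400],None,fx=1.8,fy=2.5)])[:,:,::-1])
E
```

```text
time: 2.15
position: [0.4454, 0.0028, 0.0741]
orientation: [0.18, 0.984, 0.0, -0.0]
contact_force: [-0.2, -0.8, 0.2]
gripper_width: 0.0469
gripper_force: 0.0
time: 2.65
position: [0.4473, 0.0013, 0.0769]
orientation: [0.181, 0.984, 0.0, 0.001]
contact_force: [-0.6, -0.8, 0.1]
gripper_width: 0.0264
gripper_force: 0.0
time: 2.95
position: [0.4468, 0.0013, 0.0761]
orientation: [0.181, 0.983, 0.0, 0.001]
contact_force: [-0.7, -0.3, 2.9]
gripper_width: 0.0155
gripper_force: 20.0
t 2.95 pos [446.8   1.3  76.1] F [-0.7 -0.3  2.9] w 15.5 gf 20.0 tool shift mm [-0.  -0.8  2.1] tilt [ 1.1e-03  1.0e-04 -1.0e+00] y [3.559e-01 9.345e-01 5.000e-04]
```

View pics/c3.png

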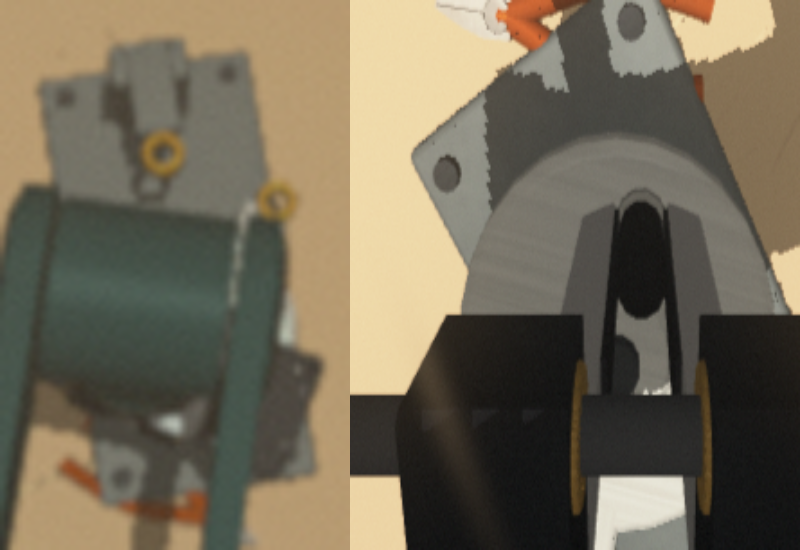

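Knob gripped (15.5 mm, 20 N); lug bushing still at crop (277,201). Next I compute the circle's chords in the tool axes.

```bash
python3 - <<'E'
from h import *
X=np.array([-.9346,.3558]);Y=np.array([.3558,.9346])
a=np.radians(145+15*np.arange(0,28));P=42*np.c_[np.cos(a),np.sin(a)]
D=np.diff(P,axis=0)
for i,d in enumerate(D[:25]): print(i,145+15*(i+1),(d@X).round(1),(d@Y).round(1))
E
```

```text
0 160 1.3 -10.9
1 175 -1.6 -10.8
2 190 -4.3 -10.1
3 205 -6.8 -8.6
4 220 -8.8 -6.5
5 235 -10.2 -4.0
6 250 -10.9 -1.3
7 265 -10.8 1.6
8 280 -10.1 4.3
9 295 -8.6 6.8
10 310 -6.5 8.8
11 325 -4.0 10.2
12 340 -1.3 10.9
13 355 1.6 10.8
14 370 4.3 10.1
15 385 6.8 8.6
16 400 8.8 6.5
17 415 10.2 4.0
18 430 10.9 1.3
19 445 10.8 -1.6
20 460 10.1 -4.3
21 475 8.6 -6.8
22 490 6.5 -8.8
23 505 4.0 -10.2
24 520 1.3 -10.9
```

```bash
python3 -m jog '[[[0.9,1.3,-10.9,0,0,0,0],[0.9,-1.6,-10.8,0,0,0,0],[0.9,-4.3,-10.1,0,0,0,0],[0.9,-6.8,-8.6,0,0,0,0],[0.9,0,0,0,0,0,0]]]'
python3 -m jog '[[[0.9,-8.8,-6.5,0,0,0,0],[0.9,-10.2,-4.0,0,0,0,0],[0.9,-10.9,-1.3,0,0,0,0],[0.9,0,0,0,0,0,0],[0.9,0,0,0,0,0,0]]]'
python3 -c "
from h import *
to(.4643,-.0616,.074)"
```

```text
time: 3.55
position: [0.4448, -0.0424, 0.0761]
orientation: [0.182, 0.983, 0.0, 0.002]
contact_force: [5.5, 1.4, 2.0]
gripper_width: 0.0155
gripper_force: 20.0
time: 4.05
position: [0.4677, -0.0619, 0.0761]
orientation: [0.181, 0.983, 0.002, 0.001]
contact_force: [2.3, 5.6, 5.7]
gripper_width: 0.0155
gripper_force: 20.0
t 4.05 pos [467.7 -61.9  76.1] F [2.3 5.6 5.7] w 15.5 gf 20.0 tool shift mm [ 3.3 -1.   2.1] tilt [ 0.0022  0.003  -1.    ] y [0.3565 0.9343 0.0036]
```

```bash
python3 -m jog '[[[0.9,-10.8,1.6,0,0,0,0],[0.9,-10.1,4.3,0,0,0,0],[0.9,-8.6,6.8,0,0,0,0],[0.9,-6.5,8.8,0,0,0,0],[0.9,0,0,0,0,0,0]]]'
python3 -m jog '[[[0.9,-4,10.2,0,0,0,0],[0.9,-1.3,10.9,0,0,0,0],[0.9,1.6,10.8,0,0,0,0],[0.9,4.3,10.1,0,0,0,0],[0.9,0,0,0,0,0,0]]]'
python3 -m jog '[[[0.9,6.8,8.6,0,0,0,0],[0.9,8.8,6.5,0,0,0,0],[0.9,10.2,4,0,0,0,0],[0.9,10.9,1.3,0,0,0,0],[0.9,0,0,0,0,0,0]]]'
python3 - <<'E'
from m import *
to(.4964,.016,.074)
s=snap('top','t3');im=s['image'];w=snap('wrist','w3')['image'];sd=snap('side','s3')['image']
r=lambda a,f:cv2.resize(a,None,fx=f,fy=f,interpolation=cv2.INTER_CUBIC)
cv2.imwrite('pics/c4.png',np.hstack([r(im[160:270,285:355],4),r(sd[180:290,280:400],4)])[:,:,::-1])
E
```

```text
time: 4.55
position: [0.5079, -0.0549, 0.0761]
orientation: [0.181, 0.984, 0.0, -0.001]
contact_force: [-1.0, 2.7, 8.0]
gripper_width: 0.0156
gripper_force: 20.0
time: 5.05
position: [0.523, -0.0153, 0.0761]
orientation: [0.181, 0.984, 0.0, 0.001]
contact_force: [2.2, 1.2, 5.6]
gripper_width: 0.0158
gripper_force: 20.0
time: 5.55
position: [0.4938, 0.018, 0.0761]
orientation: [0.181, 0.984, 0.001, -0.001]
contact_force: [1.0, 4.4, 6.9]
gripper_width: 0.0157
gripper_force: 20.0
t 5.55 pos [493.8  18.   76.1] F [1.  4.4 6.9] w 15.7 gf 20.0 tool shift mm [-3.2 -1.   2.1] tilt [-0.0011  0.0024 -1.    ] y [0.3551 0.9348 0.0019]
```

View pics/c4.png

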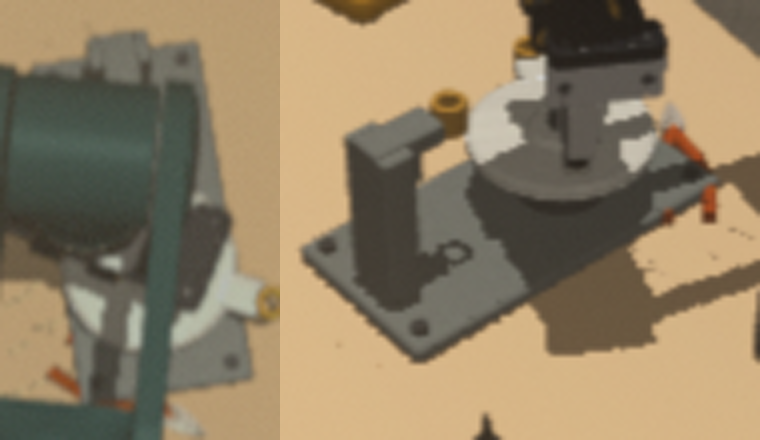

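Lug now points along −y, slightly towards the robot (top px ≈(352,235)); the wheel follows. I'll fit the circle from the poses.

```bash
python3 -m jog '[[[0.9,10.8,-1.6,0,0,0,0],[0.9,10.1,-4.3,0,0,0,0],[0.9,8.6,-6.8,0,0,0,0],[0.9,6.5,-8.8,0,0,0,0],[0.9,0,0,0,0,0,0]]]'
python3 -m jog '[[[0.9,4,-10.2,0,0,0,0],[0.9,1.3,-10.9,0,0,0,0],[0.9,0,0,0,0,0,0],[0.9,0,0,0,0,0,0]]]'
python3 - <<'E'
from m import *
from scipy.optimize import least_squares
s=bot.get_state();p=s['position'][:2]
Q=np.array([[.4468,.0013],[.4448,-.0424],[.4677,-.0619],[.5079,-.0549],[.523,-.0153],[.4938,.018],p])
f=least_squares(lambda c:np.hypot(*(Q-c[:2]).T)-c[2],[.482,-.0235,.042]);print(f.x,f.fun*1e3)
c=f.x[:2];print(np.degrees(np.arctan2(*(p-c)[::-1])))
S=load('top0')
a=np.array([.572,-.0065]);print('arm angle from c',np.degrees(np.arctan2(*(a-c)[::-1])),np.hypot(*(a-c)))
to(*(c-.042*np.array([np.cos(.1776),np.sin(.1776)])),.074)
im=snap('top','t4')['image'];b=brass(im)
E
```

```text
time: 6.2
position: [0.4523, 0.008, 0.0761]
orientation: [0.181, 0.983, -0.001, -0.0]
contact_force: [-0.4, -0.8, 6.9]
gripper_width: 0.0157
gripper_force: 20.0
time: 6.6
position: [0.4414, -0.0098, 0.0761]
orientation: [0.182, 0.983, -0.001, 0.001]
contact_force: [1.7, -2.8, 6.3]
gripper_width: 0.015
gripper_force: 20.0
[ 0.48157717 -0.02220267  0.04200034] [-0.02621124 -0.04211799  0.05264675 -0.02407679 -0.00631689  0.01933208
  0.02674411]
162.846297647161
arm angle from c 9.851638972856897 0.09177615256335193
t 6.6 pos [441.4  -9.8  76.1] F [ 1.7 -2.8  6.3] w 15.0 gf 20.0 tool shift mm [ -6.  -18.9   2.1] tilt [ 9.e-04 -2.e-03 -1.e+00] y [ 0.357   0.9341 -0.0015]
```

```bash
python3 - <<'E'
from m import *
S=load('top0');st=lambda c:((np.array(c)+.5)/5-.5+[285,160])
for p,q in [((105,500),(40,85)),((315,470),(247,55)),((187,329),(162,153))]:
    A=onz(S,*st(p),.012);B=onz(S,*st(q),.012);print(A,B,np.degrees(np.arctan2(*(B-A)[1::-1])))
g=cv2.Canny(cv2.resize(S['image'],None,fx=4,fy=4,interpolation=cv2.INTER_CUBIC),40,100)
for l in cv2.HoughLinesP(g[:,1100:1450][600:1100],1,np.pi/720,60,minLineLength=120,maxLineGap=15)[:,0]:
    l=l+[1100,600,1100,600]; l=(l+.5)/4-.5
    A=onz(S,*l[:2],.012);B=onz(S,*l[2:],.012);d=A-B if A[0]>B[0] else B-A;print(l,np.degrees(np.arctan2(d[1],d[0])))
c=np.array([.48158,-.0222]);T=load('side0')
for y in (9.5,10,10.5,11): u=np.array([np.cos(np.radians(y)),np.sin(np.radians(y))]);k=c-.042*u;a=c+.092*u;print(y,k,a,proj(S,[*a,.13]),proj(T,[*a,.13]))
print('wheel',proj(S,[*c,.062]),proj(T,[*c,.062]))
E
```

```text
[0.38635718 0.02401174 0.012     ] [0.63682057 0.06863941 0.012     ] 10.102957176740656
[ 0.40597268 -0.09972878  0.012     ] [ 0.65765066 -0.05700502  0.012     ] 9.634437526163477
[ 0.48875678 -0.02286801  0.012     ] [ 0.59582083 -0.0061999   0.012     ] 8.84897332573141
[292.625 180.375 299.375 228.125] 9.281086716402871
9.5 [ 0.440156 -0.029132] [ 0.57231828 -0.00701562] [317.15572203 189.82486623] [321.98955264 204.65254484]
10 [ 0.44021807 -0.02949322] [ 0.57218231 -0.00622437] [316.87078145 189.86813189] [322.19070947 204.802507  ]
10.5 [ 0.44028329 -0.02985389] [ 0.57203945 -0.00543433] [316.5862269  189.91383215] [322.39427041 204.95148224]
11 [ 0.44035166 -0.03021398] [ 0.5718897  -0.00464557] [316.30207929 189.96196379] [322.60022132 205.09945652]
wheel [321.90271686 225.52675166] [350.04773509 211.49310651]
```

```bash
python3 -m jog '[[[0.9,-1.9,-9.8,0,0,0,0],[0.9,-4,-9,0,0,0,0],[0.9,0,0,0,0,0,0],[0.9,0,0,0,0,0,0],[0.9,0,0,0,0,0,0]]]'
python3 - <<'E'
from m import *
s=bot.get_state();d=s['position'][:2]-[.48158,-.0222];print(np.hypot(*d),np.degrees(np.arctan2(*d[::-1]))%360)
to(.4402,-.0294,.074)
E
```

```text
time: 7.15
position: [0.4401, -0.0289, 0.0761]
orientation: [0.181, 0.983, -0.001, 0.0]
contact_force: [1.3, -1.0, 7.0]
gripper_width: 0.0156
gripper_force: 20.0
0.04197171460667795 189.13730787470774
t 7.15 pos [440.1 -28.9  76.1] F [ 1.3 -1.   7. ] w 15.6 gf 20.0 tool shift mm [-0.2 -0.5  2.1] tilt [ 3.0e-04 -1.1e-03 -1.0e+00] y [ 3.565e-01  9.343e-01 -9.000e-04]
```

```bash
python3 -m jog '[[[0.9,-0.2,-0.6,0,0,0,0],[0.9,0,0,0,0,0,0],[0.2,0,0,0,0,0,0],[0.2,0,0,0,0,0,0],[0.2,0,0,0,0,0,0]]]'
python3 -m jog '[[[0.2,0,0,-10,0,0,0],[0,0,0,-40,0,0,0],[0,0,0,-40,0,0,0],[0,0,0,-40,0,0,0],[0,7.5,41.2,0,0,0,0]]]'
python3 -m jog '[[[0,7.5,41.2,0,0,0,0],[0,7.5,41.2,0,0,0,0],[0,7.5,41.2,0,0,0,0],[0,7.5,41.2,0,0,0,0],[0,7.5,41.2,0,0,0,0]]]'
python3 -m jog '[[[0,7.5,41.2,0,0,0,0],[0,7.5,41.2,0,0,0,0],[0,7.5,41.2,0,0,0,0],[0,0,0,0,0,0,0],[0,0,0,0,0,0,0]]]'
python3 - <<'E'
from m import *
to(.509,.3415,.139)
im=snap('top','t5')['image'];W=snap('wrist','w5');w=W['image'];sd=snap('side','s5')['image']
print('head px',proj(W,[.509,.3415,.167]))
r=lambda a,f:cv2.resize(a,None,fx=f,fy=f,interpolation=cv2.INTER_CUBIC)
a=r(im[160:270,285:355],3);b=r(sd[190:270,280:395],2.9);o=np.zeros((600,640,3),np.uint8)
o[:330,:210]=a;o[:232,210:210+b.shape[1]]=b[:232];o[335:600]=r(w[:400],.6625)[:265].shape and 0
ww=r(w[100:300,160:480],1.3);o[335:595,:416]=ww
cv2.imwrite('pics/c5.png',o[:,:,::-1])
E
```

```text
time: 7.65
position: [0.4385, -0.0286, 0.074]
orientation: [0.181, 0.983, -0.0, -0.002]
contact_force: [-0.2, -0.1, -1.1]
gripper_width: 0.0359
gripper_force: 0.0
time: 8.15
position: [0.4508, 0.0093, 0.2129]
orientation: [0.184, 0.983, -0.001, 0.006]
contact_force: [2.2, 1.0, -0.1]
gripper_width: 0.047
gripper_force: 0.0
time: 8.65
position: [0.4858, 0.2199, 0.206]
orientation: [0.181, 0.984, -0.0, 0.0]
contact_force: [0.2, -0.1, 0.6]
gripper_width: 0.047
gripper_force: 0.0
time: 9.15
position: [0.5086, 0.3421, 0.205]
orientation: [0.18, 0.984, -0.001, -0.001]
contact_force: [-0.1, -0.1, 0.2]
gripper_width: 0.0466
gripper_force: 0.0
t 9.15 pos [508.6 342.1 205. ] F [-0.1 -0.1  0.2] w 46.6 gf 0.0 tool shift mm [-0.7 -0.3 66. ] tilt [-0.0013 -0.0014 -1.    ] y [ 0.3544  0.9351 -0.0018]
head px [310.3568327  225.80138857]
```

View pics/c5.png

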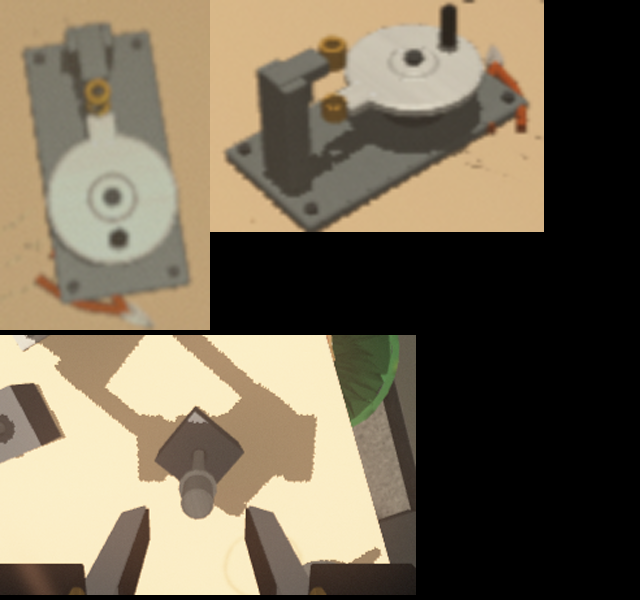

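Lug bushing sits directly beneath the arm bushing; wrist view puts the head top at (312,227) versus predicted (310,226). Descend and grip.

```bash
python3 -m jog '[[[0,0,0.5,20,0,0,0],[0,0,0,20,0,0,0],[0,0,0,16,0,0,0],[0,0,0,8,0,0,0],[0,0,0,0,0,0,0]]]'
python3 -m jog '[[[0,0,0,0,0,0,0],[0.5,0,0,0,0,0,0],[0.9,0,0,0,0,0,0],[0.9,0,0,0,0,0,0],[0.9,0,0,0,0,0,0]]]' 25
python3 -m jog '[[[0.9,0,0,0,0,0,0],[0.9,0,0,0,0,0,0]]]' 35
python3 -c "
from h import *
to(.509,.3415,.139)"
```

```text
time: 9.8
position: [0.5086, 0.3409, 0.1405]
orientation: [0.182, 0.983, -0.001, -0.001]
contact_force: [-0.7, -0.2, 0.7]
gripper_width: 0.0473
gripper_force: 0.0
time: 10.3
position: [0.5093, 0.3424, 0.1419]
orientation: [0.181, 0.984, 0.0, 0.0]
contact_force: [-0.3, -0.1, 0.4]
gripper_width: 0.0197
gripper_force: 25.0
time: 10.5
position: [0.5093, 0.3424, 0.1419]
orientation: [0.181, 0.984, 0.0, 0.0]
contact_force: [-1.2, 0.1, 1.6]
gripper_width: 0.0198
gripper_force: 35.0
t 10.5 pos [509.3 342.4 141.9] F [-1.2  0.1  1.6] w 19.8 gf 35.0 tool shift mm [-0.  -1.   2.9] tilt [ 8.e-04  5.e-04 -1.e+00] y [3.557e-01 9.346e-01 7.000e-04]
```

```bash
python3 -m jog '[[[0.9,0,0,-8,0,0,0],[0.9,0,0,-14,0,0,0],[0.9,0,0,-18,0,0,0],[0.9,0,0,-20,0,0,0],[0.9,0,0,-25,0,0,0]]]'
python3 -m jog '[[[0.9,0,0,-30,0,0,0],[0.9,0,0,-35,0,0,0],[0.9,0,0,0,0,0,0]]]'
python3 -m jog '[[[0.9,-10,-16,0,0,0,0],[0.9,-18.3,-30.4,0,0,0,0],[0.9,-18.3,-30.4,0,0,0,0],[0.9,-18.3,-30.4,0,0,0,0],[0.9,-18.3,-30.4,0,0,0,0]]]'
python3 -m jog '[[[0.9,-18.3,-30.4,0,0,0,0],[0.9,-18.3,-30.4,0,0,0,0],[0.9,-18.3,-30.4,0,0,0,0],[0.9,-18.3,-30.4,0,0,0,0],[0.9,-12,-20,0,0,0,0]]]'
python3 -m jog '[[[0.9,0,0,0,0,0,0],[0.9,0,0,0,0,0,0],[0.9,0,0,0,0,0,0]]]'
python3 - <<'E'
from m import *
to(.5722,-.0064,.283)
S=snap('side','s6');sd=S['image'];W=snap('wrist','w6')
p=bot.get_state()['position'];print('tip px',proj(S,[*p[:2],p[2]-.136]),'collar px',proj(S,[*p[:2],p[2]-.010]))
r=lambda a,f:cv2.resize(a,None,fx=f,fy=f,interpolation=cv2.INTER_CUBIC)
cv2.imwrite('pics/c6.png',np.hstack([r(sd[130:250,290:390],4),r(W['image'][100:340,220:420],2)])[:,:,::-1])
E
```

```text
time: 11.0
position: [0.5087, 0.342, 0.2274]
orientation: [0.181, 0.984, -0.0, -0.001]
contact_force: [0.3, 0.2, -1.2]
gripper_width: 0.0195
gripper_force: 35.0
time: 11.3
position: [0.5107, 0.3431, 0.2994]
orientation: [0.181, 0.983, 0.004, 0.005]
contact_force: [0.0, -0.0, 0.8]
gripper_width: 0.0197
gripper_force: 35.0
time: 11.8
position: [0.537, 0.1812, 0.2891]
orientation: [0.181, 0.983, -0.001, -0.002]
contact_force: [0.3, 0.3, -1.2]
gripper_width: 0.0194
gripper_force: 35.0
time: 12.3
position: [0.5659, 0.0177, 0.2889]
orientation: [0.182, 0.983, -0.001, -0.002]
contact_force: [-0.9, 0.4, -1.3]
gripper_width: 0.0197
gripper_force: 35.0
time: 12.6
position: [0.5665, 0.0218, 0.2906]
orientation: [0.181, 0.984, 0.0, -0.001]
contact_force: [0.4, -0.4, -0.2]
gripper_width: 0.0199
gripper_force: 35.0
t 12.6 pos [566.5  21.8 290.6] F [ 0.4 -0.4 -0.2] w 19.9 gf 35.0 tool shift mm [-15.4 -24.4   7.5] tilt [-1.9e-03  5.0e-04 -1.0e+00] y [ 3.553e-01  9.348e-01 -2.000e-04]
tip px [329.56666671 201.94350415] collar px [328.45993328 156.7132647 ]
```

View pics/c6.png

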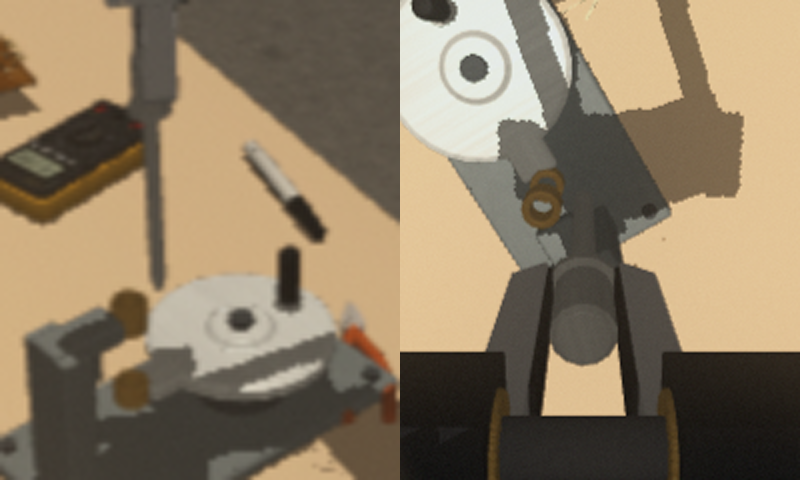

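Side view: tip at (329.4,202.0) against a predicted (329.6,201.9), so the pin hangs straight. Move over the bushing and start down.

```bash
python3 -m jog '[[[0.9,-8,-12,0,0,0,0],[0.9,-7.4,-12.4,0,0,0,0],[0.9,0,0,0,0,0,0],[0.9,0,0,0,0,0,0],[0.9,0,0,0,0,0,0]]]'
python3 - <<'E'
from m import *
to(.5722,-.0064,.283)
S=snap('side','s7');p=bot.get_state()['position']
print('tip px',proj(S,[*p[:2],p[2]-.136]))
im=S['image'];print(im[188:208,314:332].max(2)); print('mouth pred',proj(S,[.5722,-.0064,.13]))
E
```

```text
time: 13.2
position: [0.5729, -0.0069, 0.2915]
orientation: [0.181, 0.983, 0.0, -0.0]
contact_force: [-0.9, 0.5, -1.4]
gripper_width: 0.0194
gripper_force: 35.0
t 13.2 pos [572.9  -6.9 291.5] F [-0.9  0.5 -1.4] w 19.4 gf 35.0 tool shift mm [0.8 0.3 8.5] tilt [-0.e+00  3.e-04 -1.e+00] y [3.560e-01 9.345e-01 3.000e-04]
tip px [321.54064375 196.42828098]
[[207 206 208 204 180 124  88  87 111 179 205 208 207 207 206 207 206 207]
 [207 208 207 204 181 125  89  87 109 179 205 207 205 207 207 207 207 207]
 [207 208 206 205 181 124  90  86  98 176 204 207 207 207 206 207 207 207]
 [207 207 207 205 184 127  90  85  97 176 204 207 206 207 208 207 206 207]
 [207 207 206 208 199 142  93  85  98 176 204 206 207 207 206 207 207 206]
 [207 207 207 207 202 147  97  86 100 176 203 207 206 207 207 207 206 207]
 [208 208 207 207 203 166 111  90 112 180 204 206 207 207 206 207 207 207]
 [207 207 207 207 204 173 118  92 120 182 205 206 207 207 207 207 206 206]
 [208 208 207 208 207 199 149 112 156 195 206 207 207 207 206 207 206 207]
 [208 208 209 207 206 205 187 167 188 204 206 207 207 206 207 207 207 206]
 [208 208 207 207 208 207 205 203 205 206 207 207 207 208 206 207 207 206]
 [208 207 208 207 207 207 207 207 207 207 207 206 206 206 207 207 206 206]
 [208 207 208 208 208 208 207 207 207 206 206 207 206 206 207 207 206 206]
 [208 208 208 207 206 207 202 198 198 201 205 206 207 206 207 207 207 207]
 [208 208 208 208 201 193 165 146 145 161 186 197 203 205 207 207 207 205]
 [208 208 207 201 169 126 103  98  98 101 107 137 181 202 207 207 204 196]
 [208 208 205 182 130  94  88  89  90  88  86  96 137 188 205 204 197 193]
 [204 205 203 159 104  85  87  90  91  87  83  87 116 181 202 196 192 193]
 [173 183 193 143  95  86  87  89  89  87  86  89 113 175 193 193 194 194]
 [ 86  92 134 122  95  89  90  90  90  88  89  89 109 159 182 193 196 196]]
mouth pred [322.150492   204.76764371]
```

```bash
python3 -m jog '[[[0.9,1,0.8,0,0,0,0],[0.9,0,0,10,0,0,0],[0.9,0,0,10,0,0,0],[0.9,0,0,5,0,0,0],[0.9,0,0,0,0,0,0]]]'
python3 -m jog '[[[0.9,0,0,5,0,0,0],[0.9,0,0,5,0,0,0],[0.9,0,0,0,0,0,0]]]'
python3 -c "
from h import *
to(.5722,-.0064,.163)"
```

```text
time: 13.75
position: [0.5715, -0.0056, 0.2645]
orientation: [0.181, 0.984, -0.0, -0.002]
contact_force: [0.1, 0.1, -0.9]
gripper_width: 0.0196
gripper_force: 35.0
time: 14.05
position: [0.5719, -0.0058, 0.2556]
orientation: [0.181, 0.983, 0.0, -0.001]
contact_force: [0.2, 0.8, -2.2]
gripper_width: 0.0195
gripper_force: 35.0
t 14.05 pos [571.9  -5.8 255.6] F [ 0.2  0.8 -2.2] w 19.5 gf 35.0 tool shift mm [-0.6 -0.5 92.6] tilt [-1.3e-03  3.0e-04 -1.0e+00] y [ 3.559e-01  9.345e-01 -2.000e-04]
```

```bash
python3 -m jog '[[[0.9,0,0,8,0,0,0],[0.9,0,0,8,0,0,0],[0.9,0,0,8,0,0,0],[0.9,0,0,8,0,0,0],[0.9,0,0,0,0,0,0]]]'
python3 -m jog '[[[0.9,0,0,6,0,0,0],[0.9,0,0,6,0,0,0],[0.9,0,0,6,0,0,0],[0.9,0,0,0,0,0,0]]]'
python3 -c "
from h import *
to(.5722,-.0064,.163)"
```

```text
time: 14.55
position: [0.5714, -0.0057, 0.2224]
orientation: [0.181, 0.984, -0.0, -0.002]
contact_force: [0.5, -0.2, -0.9]
gripper_width: 0.0197
gripper_force: 35.0
time: 14.95
position: [0.5717, -0.0057, 0.2052]
orientation: [0.181, 0.984, -0.0, -0.001]
contact_force: [0.2, -0.1, -1.3]
gripper_width: 0.0198
gripper_force: 35.0
t 14.95 pos [571.7  -5.7 205.2] F [ 0.2 -0.1 -1.3] w 19.8 gf 35.0 tool shift mm [-0.8 -0.4 42.2] tilt [-2.1e-03  3.0e-04 -1.0e+00] y [ 3.558e-01  9.345e-01 -5.000e-04]
```

```bash
python3 -m jog '[[[0.9,0,0,4,0,0,0],[0.9,0,0,4,0,0,0],[0.9,0,0,3,0,0,0],[0.9,0,0,0,0,0,0]]]'
python3 -m jog '[[[0.9,0,0,6,0,0,0],[0.9,0,0,6,0,0,0],[0.9,0,0,0,0,0,0]]]'
python3 -m jog '[[[0.9,0,0,6,0,0,0],[0.9,0,0,5,0,0,0],[0.9,0,0,5,0,0,0],[0.9,0,0,0,0,0,0],[0.9,0,0,0,0,0,0]]]'
python3 - <<'E'
from m import *
to(.5722,-.0064,.166)
S=snap('side','s8');p=bot.get_state()['position'];print('tip px',proj(S,[*p[:2],p[2]-.136]))
r=lambda a,f:cv2.resize(a,None,fx=f,fy=f,interpolation=cv2.INTER_CUBIC)
cv2.imwrite('pics/c8.png',r(S['image'][160:270,270:400],5)[:,:,::-1])
E
```

```text
time: 15.35
position: [0.5719, -0.0057, 0.1948]
orientation: [0.181, 0.984, 0.0, -0.001]
contact_force: [0.2, 0.0, -1.0]
gripper_width: 0.0197
gripper_force: 35.0
time: 15.65
position: [0.5716, -0.0057, 0.182]
orientation: [0.181, 0.983, -0.0, -0.001]
contact_force: [0.9, -0.4, -1.1]
gripper_width: 0.0196
gripper_force: 35.0
time: 16.15
position: [0.572, -0.0057, 0.1672]
orientation: [0.181, 0.983, 0.0, -0.0]
contact_force: [-0.9, -0.6, -0.8]
gripper_width: 0.0199
gripper_force: 35.0
t 16.15 pos [572.   -5.7 167.2] F [-0.9 -0.6 -0.8] w 19.9 gf 35.0 tool shift mm [-0.4 -0.6  1.2] tilt [-6.e-04  2.e-04 -1.e+00] y [ 0.3559  0.9345 -0.    ]
tip px [323.4204352  235.09328974]
```

View pics/c8.png

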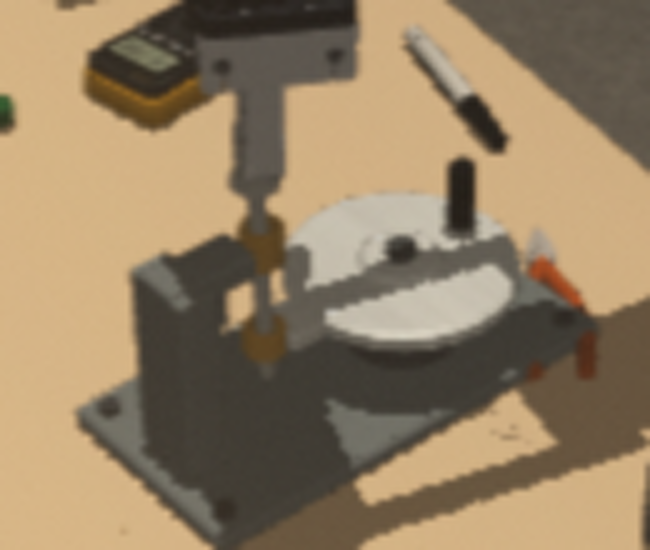

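The pin spans both bushings. Its tip shows at about (323,234.5), roughly 18 mm below the wheel bushing and clear of the plate, with forces near zero.

```bash
python3 -m jog '[[[0.9,0,0,0,0,0,0],[0.9,0,0,0,0,0,0],[0.9,0,0,0,0,0,0]]]' && python3 -c "
from station import ticket
print(ticket.sign_off())"
```

```text
time: 16.5
position: [0.5721, -0.0058, 0.1676]
orientation: [0.181, 0.983, 0.0, -0.0]
contact_force: [-1.7, -0.2, -1.8]
gripper_width: 0.0197
gripper_force: 35.0
the job is handed in; nothing more can be done
None
```

I handed the job in at 16.5 s: the wheel was turned counter-clockwise to its second stop under the arm, and the gripper holds the long pin through both bushings, its tip about 18 mm below the wheel's bushing and clear of the plate. The sign-off gave no verdict.

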